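# Load a cuvette tray and push the feed slide home

### The job

Lift the top cuvette tray off the nested pile, set it flat in the analyser's loading lane ahead of the feed slide's pusher, and let go of it. Then push the slide's black paddle so that the pusher drives the tray under the visor until the trip switch on the hidden end stop is pressed all the way in; hold it there a moment without forcing it, then back off so that the slide springs home and the tray stays in. Leave the other trays, the bottles and the jar where they are.

Things in the scene. Friction and masses are not known exactly. Their poses are not given: they have to be found in the camera images.
- tray_top: top one of three identical grey cuvette trays nested in a pile, 20 mm pitch. 110 (x) x 56 (y) x 25 mm high, 0.13 kg: foot 98 x 44 mm, 6 mm high, below a body from 6 to 20 mm with a 4 mm thick rim up to 25 mm. The foot sits 5 mm deep in the rim of the tray below with 2 mm play: lift straight up, grasped across the 56 mm. Origin: centre of the underside, z up
- tray_mid: the middle tray of the pile, stays there; same shape and origin
- tray_low: the bottom tray of the pile, stands on the bench; same shape and origin
- loader: white tray loader, fixed, base 380 x 180 mm. Origin on the bench under the loading place; x = the way the slide pushes, z up. From x = 65 to 210 mm the lane runs under a fixed clear visor (top at z = 68 mm, 34 mm high inside, no room for fingers); a white optics head 160 mm high stands over x = 135 to 210 mm. Press no part of it harder than 40 N
- lane (a point): middle of the loading place, on the lane floor: loader x = y = 0, z = 30 mm, axes as the loader's. A loaded tray lies lengthwise along x, its origin within -5 to +20 mm in x of this point. Aluminium side guides, 14 mm high, at x = -65 to -30 and 30 to 65 mm leave a lane 64 mm wide; from x = -30 to 30 mm both sides are open for the fingers
- pusher_back (a point): centre of the rear (-x) face of the feed slide's black paddle, 55 mm above the bench, axes as the loader's; moves with the slide. Paddle: upright plate 44 mm wide, 10 mm thick, from 31 to 79 mm above the bench, pushed from behind along the loader's +x. Slide home: this face at loader x = -112 mm, the pusher's front face (same sled) at x = -65 mm
- pusher (a joint): travel of the feed slide in m: 0 home, grows as it is pushed in (+x of the loader); a light spring (1.5 N at home, 3.5 N at 110 mm) drives it home. With a tray in the lane it comes up solid after 80 to 120 mm, depending on the end stop
- trip (a joint): travel of the steel trip plunger on the end stop in m: 0 free, 0.008 pressed all the way in (4 N). The front of the tray presses it. The end stop is adjustable, its place is not known: the free face of the plunger is anywhere from 120 to 150 mm along the loader's x, under the visor
- wash_bottle: loose white plastic bottle, 68 mm wide, 150 mm high, origin at the bottom
- small_bottle: loose small white bottle, 42 mm wide, 75 mm high, origin at the bottom
- jar: loose brown glass jar, 48 mm wide, 60 mm high, origin at the bottom
There are look-alikes about, which are no part of the job. What is shaped like the small_bottle but blue or pink is not meant.

How it is judged:
By the outcome, as a careful person would: the job done as asked, in the order asked, and still so for the second after the job is handed in, with the robot touching nothing.
It also fails if it takes over 64 s, if anything falls off the work surface, if the arm or the gripper's body presses on something with over 40 N, if the wrist force passes 120 N, or if a joint passes its speed limit or range.

### The arm

A 6-joint arm with a two-finger parallel gripper is mounted at the origin on the work surface. World frame = base frame: x ahead of the robot, y to its left, z up, the work surface at z = 0. Lengths are in mm, angles in rad, forces in N, time in s.
With the tool pointing down it reaches from about 275 to 725 mm from the base axis. Payload 5.6 kg.
Tool frame: the origin (TCP) lies midway between the tips of the shut fingers; the grasp point (between the pads) lies 19 mm behind it; z points along the fingers, y is the line along which they close (so a half turn about z gives the same grasp; the last joint's range is limited). The gripper opens to 85 mm and grips with 20 to 120 N. Pads are 22 mm wide; open, the fingers measure 114 mm over their backs; the gripper's body (76 mm by 85 mm) begins 54 mm behind the grasp point. The pads swing forward as they close: fully open they stand 13 mm farther back than shut.
Start: joints at [1.434, 0.255, 0.108, 0, -1.424, -0.285], TCP at [225.145, 501.799, 231.283] pointing down, gripper open.
Joint ranges: [-2.95, 2.95], [-1.21, 1.97], [-1.09, 1.5], [-2.87, 1.71], [-2.94, -0.07], [-3.05, 3.05]. Speed limits (rad/s): [2.57, 2.57, 3.14, 3.14, 3.14, 3.14].

### API

Orientations are given as a unit quaternion [x, y, z, w].
In Python, from bench import ctrl gives the robot as it stands.
- The arm moves only by the shell command python3 -m creep 'ROWS' [FORCE]. ROWS is JSON, a list of rows, each a list of 7 numbers: the shift along the tool's x, y, z each as a share of 0.5 m, from -1 to 1, then the turn, a rotation vector about the tool's x, y, z each as a share of 180 degrees, from -1 to 1, then the opening, from -1 (shut) to 1 (fully open). In form: [[dx, dy, dz, ax, ay, az, gripper], ...]. A call has 1 to 5 rows; each row shifts and turns the commanded pose from where the row before left it, along the tool's axes as they then stand; what a row does not reach is not made up. A row lasts 1/8 s, in which the tool goes at most 62.5 mm and 10.7 degrees, less where a joint would pass 70% of its speed; a pose out of reach is approached as far as the arm can. A call with a number of a shift or a turn outside -1 to 1 is refused whole. A call with a gripper value outside its range is refused whole. The fingers move at their own pace and stop on an object; FORCE is the grip in N (left out, the last holds). Time passes only in rows, so rows that do not move let the fingers close. It gives the time, the measured TCP pose, the force, the opening and the grip force at its end, in the units of the state.
- ctrl.get_state(): the state, without advancing time (a new reading comes with each control period).
- ctrl.snapshot(name): name is "scene" or "top" or "wrist"; returns the picture (480x640x3 uint8, blue, green, red); there is no depth.
- ctrl.camera_model(name): a dict with "intrinsics" (3x3 intrinsics, pixels), "extrinsics" (4x4, takes a point from camera to world coordinates). Camera axes: x right, y down, z forward; pixel columns grow to the right and rows downward; lengths in mm; the calibration is good to about 2 mm. A picture is of the moment at which its call begins: read the wrist's pose just before it. camera_model takes no time and is no camera call; for the wrist camera it gives the pose at the moment of the call.
- ctrl.job_done(): hands the job in; it is judged then, once.
The state is a dict: "t": time; "qpos": joint angles; "dq": joint speeds; "joint_torque": joint torques, N m; "eef_pos": TCP position; "ee_rot": TCP orientation; "ft_force": force on the tool from outside, world axes, zero at the start; "torque": the same for the moment, N m; "finger_gap": finger opening in mm; "gripper_force": force on a finger pad.
Only numpy, scipy, OpenCV 4.12 (cv2) and the standard library are available. Lean on these libraries where they do the work, as an engineer would, in place of code of your own. Each camera call takes 0.05 s, during which the arm holds its last target. There are 200 camera calls.

## Working session

There is one attempt and no reset: what is moved stays moved. The work goes in short steps, Python scripts to look and compute and a shell command to move; the robot and the scene stay as the last step left them, time stands still between calls to the robot, and variables do not carry over. Pictures are saved under pics/ and viewed, at most 10 in all, crops included, and the job is handed in when it is done.

```bash
ls; mkdir -p pics
python3 - <<'E'
from bench import ctrl
import cv2,numpy as np
np.set_printoptions(precision=4,suppress=True)
s=ctrl.get_state();print({k:s[k] for k in('t','eef_pos','ee_rot','ft_force','finger_gap')})
for n in("scene","top"):
    im=ctrl.snapshot(n);cv2.imwrite(f"pics/{n}0.png",im)
    m=ctrl.camera_model(n);print(n,np.array(m["intrinsics"]),np.array(m["extrinsics"]))
E
```

```text
pics
{'t': 0.0, 'eef_pos': array([224.9029, 501.3654, 230.3966]), 'ee_rot': array([ 0.9778, -0.2094, -0.0002,  0.0009]), 'ft_force': array([-0.2455, -0.6164, -0.8445]), 'finger_gap': 85.27259979077658}
scene [[561.5408   0.     324.3315]
 [  0.     561.5408 231.8842]
 [  0.       0.       1.    ]] [[  -0.4008    0.5453   -0.7362 1377.1724]
 [   0.916     0.2542   -0.3104  326.3739]
 [   0.0179   -0.7988   -0.6014  718.5573]
 [   0.        0.        0.        1.    ]]
top [[547.7879   0.     317.4527]
 [  0.     547.7879 235.2334]
 [  0.       0.       1.    ]] [[  -0.0061   -0.9976    0.0684  477.7621]
 [  -1.        0.0056   -0.0081   20.9275]
 [   0.0077   -0.0684   -0.9976 1198.7317]
 [   0.        0.        0.        1.    ]]
```

View pics/top0.png

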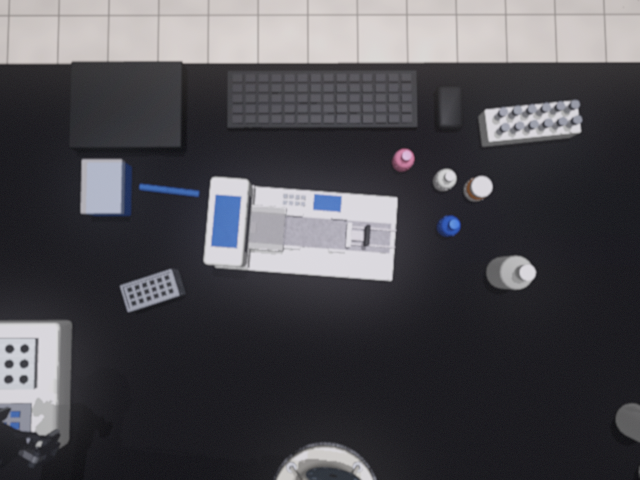

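View pics/scene0.png

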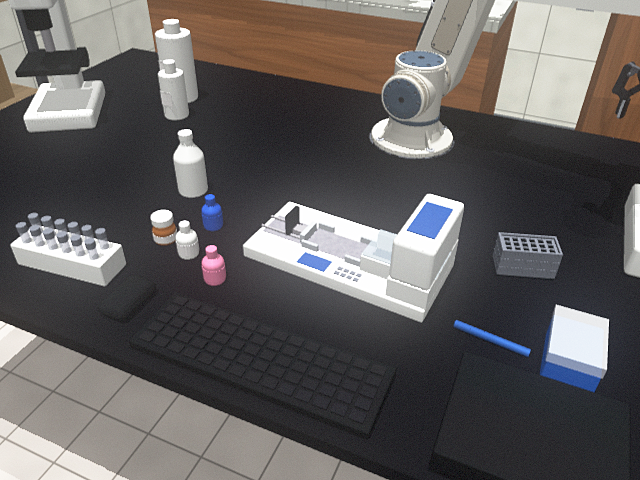

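The only nested pile of trays with a grid of cells is at top (152,290) and scene (528,255). The vial rack at top (530,122) is white, so it isn't the pile. In the top view the loader lies between (205,180) and (397,280), with its black paddle at (367,237). It pushes toward image left, about world +y. Next I'll measure roughly and confirm in a crop.

```bash
cat > h.py <<'E'
from bench import ctrl
import cv2,numpy as np
from scipy.spatial.transform import Rotation as R
np.set_printoptions(precision=3,suppress=True)
def ray(m,uv,z):
    K=np.array(m["intrinsics"]);E=np.array(m["extrinsics"])
    uv=np.atleast_2d(np.array(uv,float));d=np.c_[uv,np.ones(len(uv))]@np.linalg.inv(K).T@E[:3,:3].T
    return E[:3,3]+d*((z-E[2,3])/d[:,2])[:,None]
def proj(m,p):
    K=np.array(m["intrinsics"]);E=np.array(m["extrinsics"])
    c=(np.atleast_2d(p)-E[:3,3])@E[:3,:3]@K.T
    return c[:,:2]/c[:,2:]
def togo(p,q=None):
    """shift in tool axes as share of 0.5 m from measured TCP to p"""
    s=ctrl.get_state();r=R.from_quat(s["ee_rot"])
    return r.inv().apply(np.array(p)-s["eef_pos"])/500
E
python3 - <<'E'
from h import *
m=ctrl.camera_model("top");im=cv2.imread("pics/top0.png")
g=cv2.cvtColor(im,cv2.COLOR_BGR2GRAY)
def comp(mask,seed):
    n,l,st,c=cv2.connectedComponentsWithStats(mask.astype(np.uint8));i=l[seed[1],seed[0]];print(st[i]);return l==i
a=cv2.morphologyEx((g>55).astype(np.uint8),cv2.MORPH_CLOSE,np.ones((5,5)))
b=comp(a,(152,290));r=cv2.minAreaRect(np.argwhere(b)[:,::-1].astype(np.float32));print(r)
print("pile z65",ray(m,cv2.boxPoints(r),65),ray(m,r[0],65))
w=comp(cv2.morphologyEx((g>150).astype(np.uint8),cv2.MORPH_CLOSE,np.ones((3,3))),(300,265))
cs,_=cv2.findContours(w.astype(np.uint8),0,2);print(cv2.approxPolyDP(cs[0],4,True)[:,0].tolist())
# paddle dark blob
d=comp(g<70,(367,237));print(np.argwhere(d)[:,::-1].mean(0))
A=cv2.resize(im[165:320,110:410],(800,413),interpolation=cv2.INTER_CUBIC)
s=cv2.imread("pics/scene0.png");B=cv2.resize(s[190:320,235:445],None,fx=1.4,fy=1.4);C=cv2.resize(s[220:290,480:580],None,fx=2.6,fy=2.6)
o=np.zeros((600,800,3),np.uint8);o[:413]=A;o[413:413+182,:B.shape[1]]=B;o[413:413+182,320:580]=C
cv2.imwrite("pics/c1.png",o)
E
```

```text
[ 119  268   66   45 1823]
((151.57476806640625, 289.29608154296875), (30.096599578857422, 61.48849868774414), 72.25532531738281)
pile z65 [[456.56  423.075  65.   ]
 [494.316 303.337  65.   ]
 [435.361 283.844  65.   ]
 [397.918 403.234  65.   ]] [[445.959 353.45   65.   ]]
[  204   177   194   104 13874]
[[211, 179], [206, 263], [391, 280], [396, 197], [252, 186], [251, 251], [242, 266], [248, 181]]
[    0     0   640   480 88494]
[298.279 141.322]
```

View pics/c1.png

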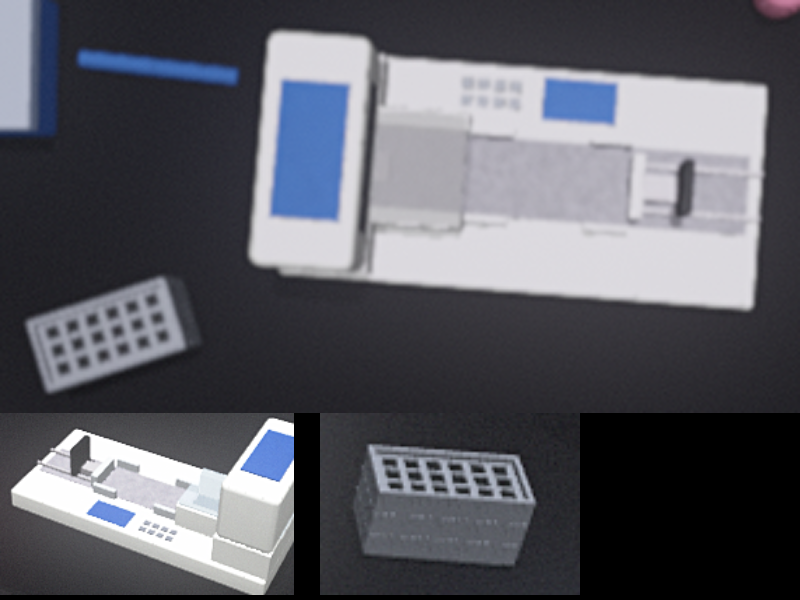

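The crop confirms it: the grey pile of three trays is at crop (105,335), the pusher at (640,185), the paddle at (685,188) and the clear visor at (420,170). Next I'll work out the move to a wrist-camera look above the pile.

Run:
```python
from h import *
s=ctrl.get_state();m=ctrl.camera_model("wrist");E=np.array(m["extrinsics"]);r=R.from_quat(s["ee_rot"]).as_matrix()
print(np.array(m["intrinsics"]));print("cam in tool",r.T@(E[:3,3]-s["eef_pos"]),"\n",r.T@E[:3,:3])
t=ctrl.camera_model("top")
q=ray(t,[[119.4,285],[171.9,269.2],[180.5,296.2],[126.9,312.4]],65);c=q.mean(0);print(q,c)
d=q[0]-q[1];print("long axis",np.degrees(np.arctan2(d[1],d[0])))
b=ray(t,[[391,280],[396,197],[252,186]],30);d=b[2]-b[1];print(b,"loader ang",np.degrees(np.arctan2(d[1],d[0])))
a=np.array([110+632/2.667,165+187/2.667]);print("pusher front",ray(t,a,45))
print("go",togo([c[0],c[1],250]), "tooly ang",np.degrees(np.arctan2(r[1,1],r[0,1])))
```

```text
[[337.395   0.    322.44 ]
 [  0.    337.395 238.963]
 [  0.      0.      1.   ]]
cam in tool [  78.084    0.278 -143.253] 
 [[-0.    -0.951 -0.309]
 [ 1.    -0.    -0.   ]
 [ 0.    -0.309  0.951]]
[[455.174 419.578  65.   ]
 [486.946 312.244  65.   ]
 [431.455 293.942  65.   ]
 [399.135 403.213  65.   ]] [443.178 357.244  65.   ]
long axis 106.48933992354016
[[ 461.45  -144.536   30.   ]
 [ 639.348 -158.03    30.   ]
 [ 664.733  151.524   30.   ]] loader ang 85.31198351012365
pusher front [[556.723 -50.769  45.   ]]
go [ 0.516  0.084 -0.039] tooly ang -114.17062177259153
```

```bash
python3 -m creep '[[0.103,0.017,-0.008,0,0,0,1],[0.103,0.017,-0.008,0,0,0,1],[0.103,0.017,-0.008,0,0,0,1],[0.103,0.017,-0.008,0,0,0,1],[0.103,0.017,-0.008,0,0,0,1]]' 40; python3 -m creep '[[0,0,0,0,0,0.055,1],[0,0,0,0,0,0.055,1],[0,0,0,0,0,0.055,1],[0,0,0,0,0,0.055,1],[0,0,0,0,0,0.055,1]]'; python3 -m creep '[[0,0,0,0,0,0,1],[0,0,0,0,0,0,1]]'
python3 - <<'E'
from h import *
s=ctrl.get_state();print(s["qpos"],s["eef_pos"],s["ee_rot"])
m=ctrl.camera_model("wrist");im=ctrl.snapshot("wrist");cv2.imwrite("pics/w1.png",im)
print(proj(m,[443,357,65]))
E
```

```text
t: 0.72
eef_pos: [443.7, 356.4, 251.0]
ee_rot: [0.978, -0.209, -0.0, 0.0]
ft_force: [0.2, 1.1, -0.1]
finger_gap: 85.6
gripper_force: 0.0
t: 1.35
eef_pos: [442.5, 357.5, 250.7]
ee_rot: [0.799, -0.602, -0.0, 0.001]
ft_force: [0.2, 0.3, 0.2]
finger_gap: 85.6
gripper_force: 0.0
t: 1.6
eef_pos: [442.6, 357.5, 251.0]
ee_rot: [0.801, -0.598, -0.0, 0.0]
ft_force: [0.4, 0.9, -0.6]
finger_gap: 85.7
gripper_force: 0.0
[ 0.954  0.289  0.204 -0.    -1.486 -0.666] [442.586 357.539 250.996] [ 0.801 -0.598 -0.     0.   ]
[[321.052 211.496]]
```

View pics/w1.png

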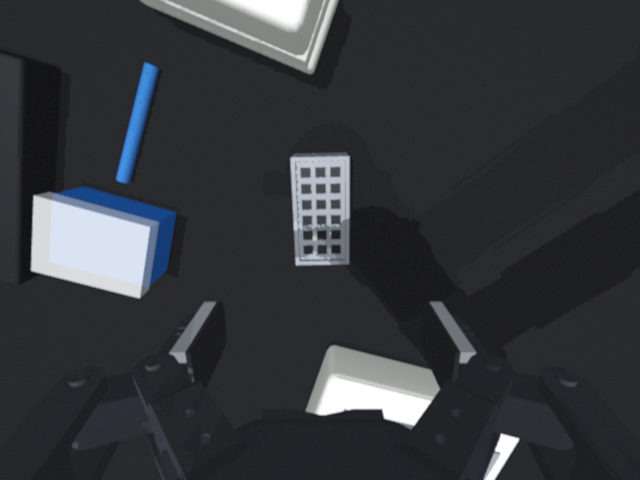

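The pile's top rim shows in the wrist view at about (291,157), (349,155), (350,264), (295,265). I'll measure it precisely.

Run:
```python
from h import *
m=ctrl.camera_model("wrist");im=cv2.imread("pics/w1.png");g=cv2.cvtColor(im,cv2.COLOR_BGR2GRAY)
sub=g[140:285,270:372].copy()
for th in (100,120,140):
    a=cv2.morphologyEx((sub>th).astype(np.uint8),cv2.MORPH_CLOSE,np.ones((9,9)))
    n,l,st,c=cv2.connectedComponentsWithStats(a);i=1+st[1:,4].argmax()
    pts=(np.argwhere(l==i)[:,::-1]+[270,140]).astype(float)
    P=ray(m,pts,65)[:,:2].astype(np.float32);r=cv2.minAreaRect(P);print(th,st[i],r)
print(togo([443,357,250]))
```

```text
100 [  20   14   60  112 5897] ((443.231201171875, 358.14984130859375), (56.90990447998047, 112.89664459228516), 17.863235473632812)
120 [  20   15   60  111 4827] ((443.0884094238281, 358.4184265136719), (56.82496643066406, 111.70661926269531), 17.705881118774414)
140 [  20   16   59  109 3683] ((443.33514404296875, 358.53924560546875), (55.36790466308594, 110.84146881103516), 17.706148147583008)
[ 0.001 -0.     0.002]
```

```bash
python3 -m creep '[[-0.001,-0.002,0.08,0,0,-0.007,1],[0,0,0.1,0,0,0,1],[0,0,0.1,0,0,0,1],[0,0,0.08,0,0,0,1],[0,0,0.04,0,0,0,1]]'; python3 -m creep '[[0,0,0.018,0,0,0,1],[0,0,0,0,0,0,1],[0,0,0,0,0,0,1]]'
python3 - <<'E'
from h import *
im=ctrl.snapshot("wrist");cv2.imwrite("pics/w2.png",im)
print(ctrl.get_state()["eef_pos"],togo([443.2,358.4,42]))
E
```

```text
t: 2.28
eef_pos: [442.5, 357.2, 48.7]
ee_rot: [0.807, -0.59, -0.0, 0.002]
ft_force: [0.7, 0.2, 0.1]
finger_gap: 85.5
gripper_force: 0.0
t: 2.65
eef_pos: [444.1, 359.0, 43.5]
ee_rot: [0.807, -0.59, 0.0, -0.001]
ft_force: [0.6, 0.1, 0.4]
finger_gap: 85.3
gripper_force: 0.0
[444.042 358.986  43.498] [0.001 0.002 0.003]
```

View pics/w2.png

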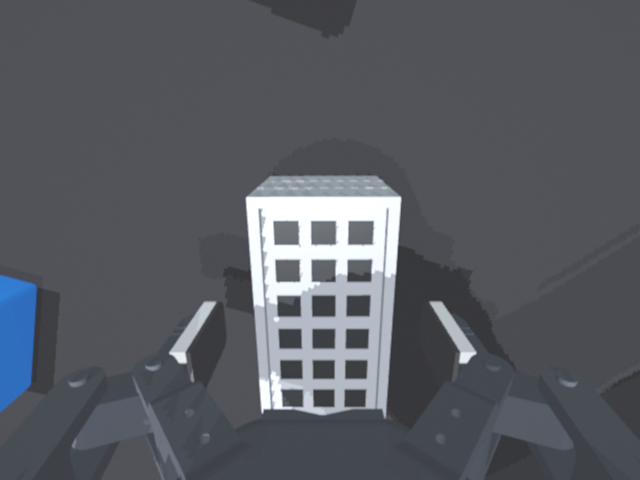

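The open pads, at (200,330) and (450,330), straddle the tray evenly at (324,300). I'll grip it now.

```bash
python3 -m creep '[[0,0.001,0.002,0,0,0,-1],[0,0,0,0,0,0,-1],[0,0,0,0,0,0,-1],[0,0,0,0,0,0,-1],[0,0,0,0,0,0,-1]]' 40; python3 -m creep '[[0,0,-0.004,0,0,0,-1],[0,0,-0.01,0,0,0,-1],[0,0,-0.01,0,0,0,-1],[0,0,-0.016,0,0,0,-1],[0,0,0,0,0,0,-1]]'
python3 - <<'E'
from h import *
im=ctrl.snapshot("scene");s=ctrl.get_state();print(s["eef_pos"],s["ft_force"])
w=ctrl.snapshot("wrist")
o=np.zeros((480,800,3),np.uint8);o[:300,:400]=cv2.resize(w,(400,300));o[:400,400:]=cv2.resize(im[160:320,440:600],(400,400));cv2.imwrite("pics/c2.png",o)
E
```

```text
t: 3.32
eef_pos: [443.3, 358.5, 41.9]
ee_rot: [0.807, -0.591, 0.0, -0.0]
ft_force: [-1.1, 0.0, 6.2]
finger_gap: 55.0
gripper_force: 43.7
t: 3.95
eef_pos: [443.5, 358.7, 62.3]
ee_rot: [0.807, -0.591, 0.0, -0.001]
ft_force: [0.1, 0.2, -0.8]
finger_gap: 55.1
gripper_force: 43.1
[443.169 358.458  61.73 ] [ 0.028 -0.413 -1.469]
```

View pics/c2.png

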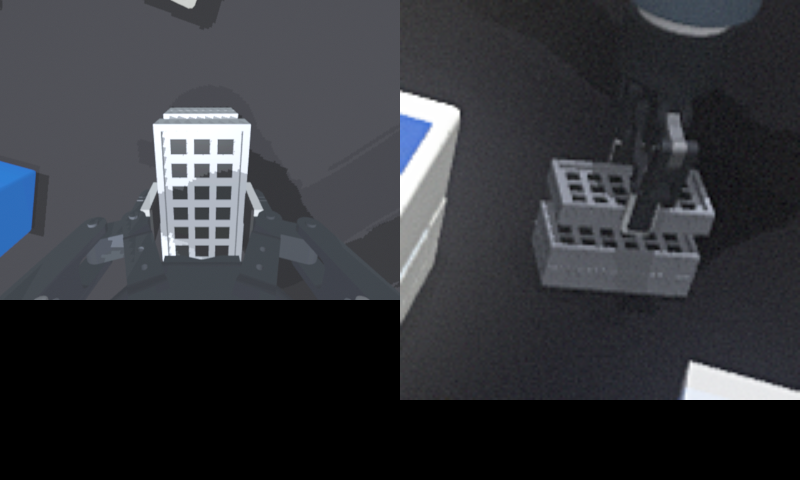

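Only the top tray came up, and the pile stays nested at right crop (615,260). I'll lift it and carry it to a viewing pose over the loader.

```bash
python3 -m creep '[[0,0,-0.06,0,0,0,-1],[0,0,-0.1,0,0,0,-1],[0,0,-0.1,0,0,0,-1],[0,0,-0.06,0,0,0,-1],[0.04,-0.005,-0.006,0,0,0,-1]]'; python3 -m creep '[[0.1,-0.014,0,0,0,0,-1],[0.11,-0.015,0,0,0,0,-1],[0.11,-0.015,0,0,0,0,-1],[0.11,-0.015,0,0,0,0,-1],[0.08,-0.011,0,0,0,0,-1]]';  python3 -m creep '[[0.03,-0.004,0,0,0,0,-1],[0,0,0,0,0,0.041,-1],[0,0,0,0,0,0.042,-1],[0,0,0,0,0,0.042,-1],[0,0,0,0,0,0,-1]]'; python3 -m creep '[[0,0,0,0,0,0,-1]]'
python3 - <<'E'
from h import *
m=ctrl.camera_model("wrist");im=ctrl.snapshot("wrist");cv2.imwrite("pics/w3.png",im)
np.save("w3.npy",m,allow_pickle=True);print(ctrl.get_state()["ee_rot"])
E
```

```text
t: 4.68
eef_pos: [452.0, 340.9, 226.4]
ee_rot: [0.807, -0.59, 0.0, -0.002]
ft_force: [0.3, -0.5, -1.2]
finger_gap: 55.4
gripper_force: 43.2
t: 5.3
eef_pos: [561.7, 104.2, 222.5]
ee_rot: [0.806, -0.591, -0.001, 0.001]
ft_force: [-0.3, 0.8, -1.7]
finger_gap: 55.2
gripper_force: 43.1
t: 5.92
eef_pos: [567.7, 93.7, 223.3]
ee_rot: [-0.677, 0.736, 0.0, -0.001]
ft_force: [-0.3, -0.1, -0.8]
finger_gap: 55.4
gripper_force: 43.1
t: 6.05
eef_pos: [568.0, 93.7, 223.7]
ee_rot: [-0.677, 0.736, 0.0, -0.0]
ft_force: [-0.1, 0.1, -1.4]
finger_gap: 55.6
gripper_force: 43.1
[-0.677  0.736  0.    -0.   ]
```

View pics/w3.png

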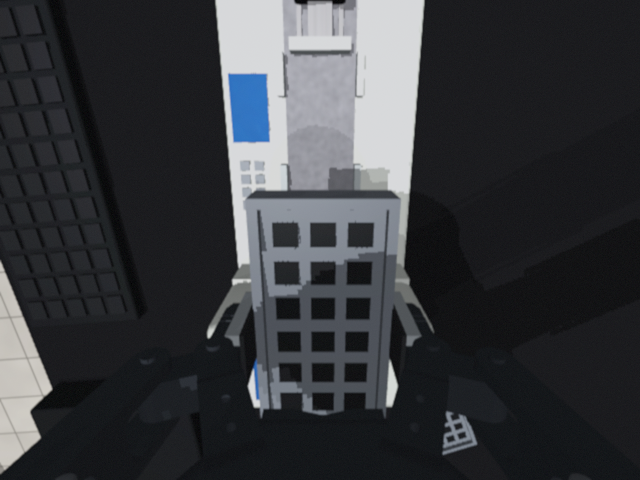

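The pusher plate is at (320,45) and the grey lane floor spans columns 287–354 over rows 55–190. The guides are at (283,75) and (361,75). I'll fit the lane edges.

Run:
```python
from h import *
m=np.load("w3.npy",allow_pickle=True).item();im=cv2.imread("pics/w3.png");g=cv2.cvtColor(im,cv2.COLOR_BGR2GRAY).astype(int)
L=[];Rr=[];rows=list(range(100,160,4))
for v in rows:
    row=cv2.GaussianBlur(g[v-1:v+2].mean(0)[None].astype(np.float32),(5,1),0)[0];d=np.diff(row)
    L.append(275+d[275:300].argmin()+.5);Rr.append(342+d[342:366].argmax()+.5)
print(L,Rr)
A=ray(m,np.c_[L,rows],30)[:,:2];B=ray(m,np.c_[Rr,rows],30)[:,:2]
def ang(P):
    p=np.polyfit(P[:,1],P[:,0],1);return np.degrees(np.arctan2(1,p[0]))
print("angles",ang(A),ang(B),"width",np.linalg.norm(A-B,axis=1).round(1));C=(A+B)/2;print(ang(C),C[0],C[-1])
print("col320 rows30-70",g[30:70,320].tolist())
for z in(30,44,55):print(z,ray(m,[[289,52],[352,50],[320,38],[320,51]],z)[:,:2].tolist())
```

```text
[np.float64(285.5), np.float64(285.5), np.float64(285.5), np.float64(285.5), np.float64(285.5), np.float64(286.5), np.float64(286.5), np.float64(286.5), np.float64(286.5), np.float64(286.5), np.float64(286.5), np.float64(286.5), np.float64(287.5), np.float64(287.5), np.float64(287.5)] [np.float64(354.5), np.float64(354.5), np.float64(354.5), np.float64(354.5), np.float64(354.5), np.float64(353.5), np.float64(353.5), np.float64(353.5), np.float64(353.5), np.float64(353.5), np.float64(353.5), np.float64(353.5), np.float64(353.5), np.float64(353.5), np.float64(353.5)]
angles 85.66800613051068 85.54726367860695 width [63.9 64.1 64.4 64.6 64.8 63.1 63.4 63.6 63.8 64.  64.2 64.5 63.7 64.
 64.2]
85.60668325751011 [560.119 -11.004] [563.943  39.359]
col320 rows30-70 [201, 200, 201, 201, 202, 204, 211, 216, 217, 216, 216, 217, 217, 216, 216, 217, 217, 217, 214, 194, 145, 93, 77, 84, 104, 126, 154, 171, 176, 176, 176, 175, 175, 176, 175, 174, 173, 171, 168, 167]
30 [[584.2404608041702, -52.76950097116714], [528.2629128178035, -49.71433932330931], [555.8076479282433, -61.429289865029425], [556.6768262821657, -51.277708376563474]]
44 [[583.2635902927163, -49.945835915593655], [529.611443298373, -47.017590793776776], [556.0119240308534, -58.245882691251616], [556.844995261846, -48.516014881091714]]
55 [[582.496049176574, -47.72724194335733], [530.6710029616777, -44.89871694914406], [556.1724266829042, -55.744634197569034], [556.9771280315947, -46.34611284893532]]
```

Run:
```python
from h import *
t=ctrl.camera_model("top");v=ray(t,[[110+467/2.667,165+170/2.667]],68)[0];print("visor front",v, "-> origin y",v[1]-65*.997)
s=ctrl.get_state();print(s["eef_pos"],togo([562.3,18,50]))
```

```text
visor front [569.09  78.64  68.  ] -> origin y 13.834924342117901
[568.085  93.745 223.869] [ 0.152 -0.001  0.348]
```

```bash
python3 -m creep '[[0.05,0,0,0,0,-0.002,-1],[0.07,0,0,0,0,0,-1],[0.034,-0.001,0.02,0,0,0,-1],[0,0,0.1,0,0,0,-1],[0,0,0.1,0,0,0,-1]]'; python3 -m creep '[[0,0,0.066,0,0,0,-1],[0,0,0,0,0,0,-1],[0,0,0,0,0,0,-1]]'
python3 - <<'E'
from h import *
m=ctrl.camera_model("wrist");s=ctrl.get_state();im=ctrl.snapshot("wrist")
sc=ctrl.snapshot("scene");t=ctrl.snapshot("top")
o=np.zeros((600,800,3),np.uint8);o[:300,:400]=cv2.resize(im,(400,300));o[:300,400:]=cv2.resize(sc[150:312,235:451],(400,300));o[300:,:400]=cv2.resize(t[150:300,200:400],(400,300))
cv2.imwrite("pics/c3.png",o);cv2.imwrite("pics/w4.png",im);np.save("w4.npy",m,allow_pickle=True);print(s["eef_pos"],togo([562.2,17,33]),s["ee_rot"])
E
```

```text
t: 6.72
eef_pos: [562.5, 16.9, 112.8]
ee_rot: [-0.679, 0.734, -0.0, 0.001]
ft_force: [0.4, -0.0, -2.3]
finger_gap: 55.0
gripper_force: 43.1
t: 7.1
eef_pos: [563.7, 17.1, 82.7]
ee_rot: [-0.679, 0.734, -0.001, 0.001]
ft_force: [0.7, -0.0, -1.6]
finger_gap: 55.6
gripper_force: 43.1
[563.671  17.09   82.72 ] [0.001 0.003 0.1  ] [-0.679  0.734 -0.001  0.001]
```

View pics/c3.png

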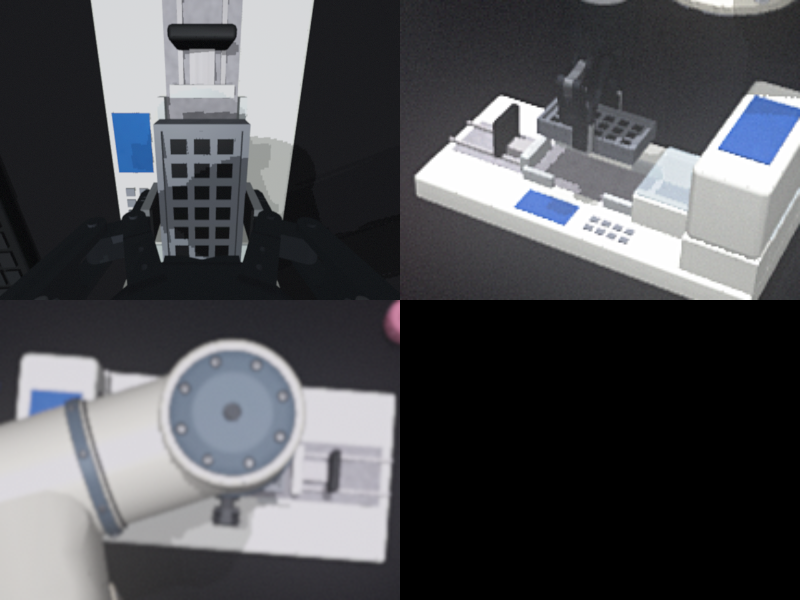

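The tray hangs over the loading place and is aligned with the lane: wrist tray at (200,190), pusher at (200,90). The top view shows the forearm passing over the optics head, so I'll check that clearance before lowering.

Run:
```python
from h import *
m=ctrl.camera_model("scene");im=ctrl.snapshot("scene")
t=ctrl.camera_model("top")
for px in([240,385],[215,410],[200+165/2,150+110/2]):
  print(px,[ray(t,[px],z)[0][:2].round() for z in(250,300,350)])
for z in(160,200,250,300,350):print(z,proj(m,[[590,130,z],[560,110,z],[560,60,z],[562,17,z]]).round().tolist())
o=np.zeros((600,800,3),np.uint8);o[:600]=cv2.resize(im[0:330,180:620],(800,600));cv2.imwrite("pics/c4.png",o)
print(ctrl.get_state()["qpos"])
```

```text
[240, 385] [array([288., 147.]), array([298., 140.]), array([308., 133.])]
[215, 410] [array([247., 189.]), array([259., 180.]), array([271., 171.])]
[282.5, 205.0] [array([596.,  74.]), array([590.,  71.]), array([583.,  68.])]
160 [[397.0, 213.0], [391.0, 201.0], [365.0, 195.0], [342.0, 190.0]]
200 [[399.0, 194.0], [393.0, 182.0], [366.0, 176.0], [343.0, 171.0]]
250 [[402.0, 168.0], [396.0, 157.0], [368.0, 151.0], [344.0, 146.0]]
300 [[405.0, 141.0], [399.0, 130.0], [370.0, 125.0], [346.0, 120.0]]
350 [[408.0, 112.0], [402.0, 102.0], [372.0, 96.0], [347.0, 92.0]]
[ 0.308  0.369 -0.122  0.    -1.077 -0.387]
```

View pics/c4.png

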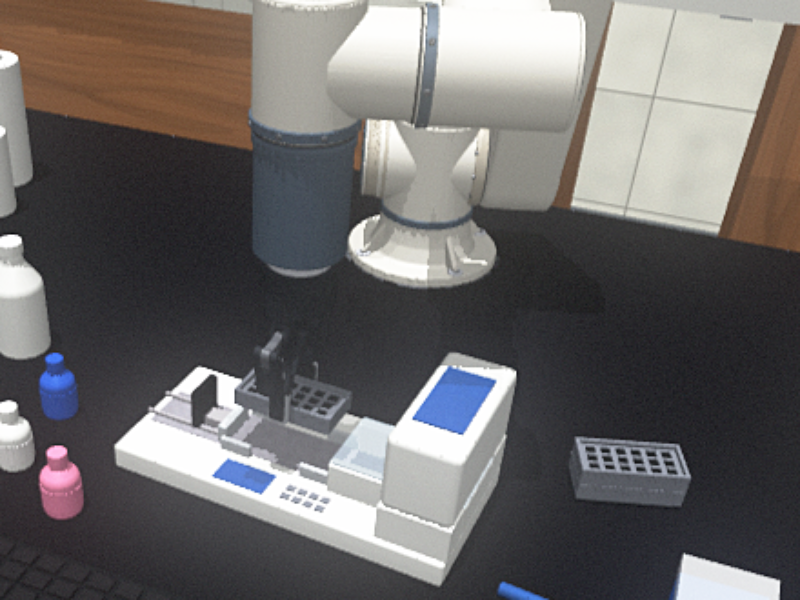

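The forearm is far above the head: forearm at crop (470,80), head top at (455,400). I'll lower the tray.

```bash
python3 -m creep '[[0,0.002,0.03,0,0,0,-1],[0,0,0.04,0,0,0,-1],[0,0,0.02,0,0,0,-1],[0,0,0.006,0,0,0,-1],[0,0,0,0,0,0,-1]]'; python3 -m creep '[[0,0,0.003,0,0,0,-1],[0,0,0,0,0,0,-1]]'
```

```text
t: 7.92
eef_pos: [561.8, 17.0, 33.4]
ee_rot: [-0.679, 0.735, -0.0, 0.0]
ft_force: [-0.0, 0.3, -1.7]
finger_gap: 55.0
gripper_force: 43.2
t: 8.18
eef_pos: [561.8, 17.1, 32.1]
ee_rot: [-0.678, 0.735, -0.0, 0.0]
ft_force: [-1.3, 0.2, -1.9]
finger_gap: 55.2
gripper_force: 43.2
```

```bash
python3 -m creep '[[0,0,0.002,0,0,0,-1],[0,0,0,0,0,0,-1]]';python3 -m creep '[[0,0,0.002,0,0,0,-1],[0,0,0,0,0,0,-1]]'
```

```text
t: 8.43
eef_pos: [561.8, 17.1, 31.9]
ee_rot: [-0.679, 0.735, -0.0, 0.0]
ft_force: [-2.8, 0.7, 3.8]
finger_gap: 55.3
gripper_force: 43.9
t: 8.68
eef_pos: [561.9, 17.1, 31.9]
ee_rot: [-0.679, 0.734, -0.001, 0.001]
ft_force: [-5.7, 0.7, 12.3]
finger_gap: 55.3
gripper_force: 44.7
```

```bash
python3 -m creep '[[0,0,-0.003,0,0,0,-1],[0,0,0,0,0,0,0.7],[0,0,0,0,0,0,0.7],[0,0,0,0,0,0,0.7],[0,0,0,0,0,0,0.7]]';python3 -m creep '[[0,0,-0.02,0,0,0,0.7],[0,0,-0.08,0,0,0,0.7],[0,0,-0.1,0,0,0,0.7],[0,0,-0.1,0,0,0,0.7],[0,0,-0.04,0,0,0,0.7]]'; python3 -m creep '[[0.08,0,0,0,0,0,0],[0,0,0,0,0,0,-1],[0,0,0,0,0,0,-1]]'
python3 - <<'E'
from h import *
m=ctrl.camera_model("wrist");im=ctrl.snapshot("wrist");s=ctrl.get_state();print(s["eef_pos"],s["ee_rot"])
cv2.imwrite("pics/w5.png",im);np.save("w5.npy",m,allow_pickle=True)
E
```

```text
t: 9.3
eef_pos: [561.6, 17.0, 31.2]
ee_rot: [-0.679, 0.735, 0.0, -0.0]
ft_force: [-0.1, 0.2, 0.0]
finger_gap: 72.5
gripper_force: 0.0
t: 9.93
eef_pos: [562.9, 17.0, 205.9]
ee_rot: [-0.679, 0.735, -0.002, 0.003]
ft_force: [-1.1, -0.3, -1.0]
finger_gap: 72.2
gripper_force: 0.0
t: 10.3
eef_pos: [558.3, -22.9, 201.6]
ee_rot: [-0.678, 0.735, -0.0, 0.0]
ft_force: [0.0, -0.1, -0.6]
finger_gap: 18.0
gripper_force: 0.0
[558.363 -22.563 201.435] [-0.679  0.735  0.     0.   ]
```

View pics/w5.png

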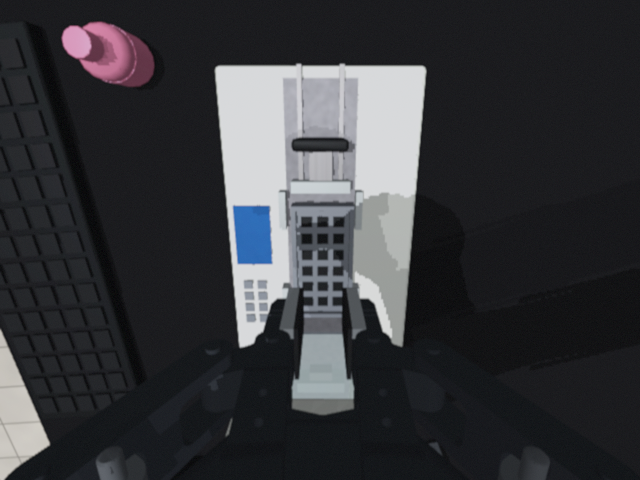

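The tray lies flat in the lane with its rear rim at about (322,203). It sits just ahead of the pusher plate at (320,187), and the paddle is at (320,144). Next I'll measure the paddle and tray from this picture.

Run:
```python
from h import *
m=np.load("w5.npy",allow_pickle=True).item();im=cv2.imread("pics/w5.png");g=cv2.cvtColor(im,cv2.COLOR_BGR2GRAY)
n,l,st,c=cv2.connectedComponentsWithStats((g[125:165,286:358]<70).astype(np.uint8));i=1+st[1:,4].argmax();x,y,w,h,_=st[i];x+=286;y+=125
print("paddle box",x,y,w,h)
P=ray(m,[[x+w/2,y],[x,y+3],[x+w,y+3]],79);print(P,np.linalg.norm(P[1]-P[2]))
print(g[185:225,315].tolist())
u=np.array([np.cos(np.radians(85.6)),np.sin(np.radians(85.6)),0])
print("tray rear z55",ray(m,[[322,203]],55), "pusher top front",ray(m,[[320,193]],50))
rear=P[0];s=ctrl.get_state()
print("go",togo([*(rear-32*u)[:2],52]),"origin",rear+112*u, s["finger_gap"])
```

```text
paddle box 292 138 57 14
[[552.878 -95.484  79.   ]
 [574.564 -95.043  79.   ]
 [531.546 -91.586  79.   ]] 43.15625516162987
[208, 208, 208, 207, 207, 207, 207, 204, 185, 160, 151, 151, 151, 152, 153, 151, 140, 107, 71, 56, 70, 108, 137, 147, 147, 147, 147, 146, 147, 147, 146, 146, 147, 145, 146, 146, 142, 121, 93, 84]
tray rear z55 [[556.182 -40.641  55.   ]] pusher top front [[557.304 -48.645  50.   ]]
go [ 0.21  -0.001  0.299] origin [561.471  16.186  79.   ] 10.473187497456781
```

```bash
python3 -m creep '[[0.06,0,0,0,0,0,-1],[0.1,-0.001,0,0,0,0,-1],[0.05,0,0,0,0,0,-1],[0,0,0,0,0,0,-1],[0,0,0.08,0,0,0,-1]]' 30; python3 -m creep '[[0,0,0.1,0,0,0,-1],[0,0,0.08,0,0,0,-1],[0,0,0.038,0,0,0,-1],[0,0,0,0,0,0,-1],[0,0,0,0,0,0,-1]]'
python3 - <<'E'
from h import *
s=ctrl.get_state();u=np.array([np.cos(np.radians(85.6)),np.sin(np.radians(85.6)),0]);d=np.array([552.9,-95.5,52])-s["eef_pos"]
print(d@u,d@np.cross([0,0,1],u),s["eef_pos"],s["finger_gap"],togo(s["eef_pos"]+100*u))
E
```

```text
t: 10.98
eef_pos: [553.1, -127.1, 163.8]
ee_rot: [-0.679, 0.734, -0.003, 0.003]
ft_force: [-0.1, 0.6, -0.6]
finger_gap: 0.1
gripper_force: 0.0
t: 11.6
eef_pos: [551.6, -127.0, 53.5]
ee_rot: [-0.679, 0.734, -0.001, 0.001]
ft_force: [-0.6, -0.3, 0.5]
finger_gap: 0.0
gripper_force: 0.0
31.50923671033118 1.0980923493192298 [ 551.577 -127.001   53.45 ] 0.03440326054034269 [-0.2  0.  -0. ]
```

```bash
python3 -m creep '[[-0.015,0,0,0,0,0,-1],[-0.015,0,0,0,0,0,-1],[-0.008,0,0,0,0,0,-1],[-0.008,0,0,0,0,0,-1],[-0.008,0,0,0,0,0,-1]]'; for i in 1; do python3 -m creep '[[-0.008,0,0,0,0,0,-1],[-0.008,0,0,0,0,0,-1],[-0.008,0,0,0,0,0,-1],[-0.008,0,0,0,0,0,-1],[-0.008,0,0,0,0,0,-1]]'; done;  python3 -m creep '[[-0.008,0,0,0,0,0,-1],[-0.008,0,0,0,0,0,-1],[-0.008,0,0,0,0,0,-1],[-0.008,0,0,0,0,0,-1],[-0.008,0,0,0,0,0,-1]]'
```

```text
t: 12.22
eef_pos: [552.9, -100.7, 52.5]
ee_rot: [-0.679, 0.735, -0.0, -0.0]
ft_force: [-0.4, -0.9, 0.8]
finger_gap: 0.1
gripper_force: 0.8
t: 12.85
eef_pos: [554.5, -80.6, 52.4]
ee_rot: [-0.679, 0.735, -0.0, 0.0]
ft_force: [1.4, -3.0, 2.4]
finger_gap: -0.1
gripper_force: 1.4
t: 13.48
eef_pos: [556.0, -60.6, 52.4]
ee_rot: [-0.679, 0.735, -0.0, 0.0]
ft_force: [1.6, -3.0, 1.2]
finger_gap: -0.0
gripper_force: 1.6
```

```bash
python3 -m creep '[[-0.008,0,0,0,0,0,-1],[-0.008,0,0,0,0,0,-1],[-0.008,0,0,0,0,0,-1],[-0.008,0,0,0,0,0,-1],[-0.008,0,0,0,0,0,-1]]'; python3 -m creep '[[-0.005,0,0,0,0,0,-1],[-0.005,0,0,0,0,0,-1],[-0.005,0,0,0,0,0,-1],[-0.005,0,0,0,0,0,-1]]'
```

```text
t: 14.1
eef_pos: [557.6, -40.6, 52.3]
ee_rot: [-0.678, 0.735, -0.0, 0.0]
ft_force: [1.0, -3.6, 1.7]
finger_gap: 0.1
gripper_force: 1.6
t: 14.6
eef_pos: [558.3, -30.8, 52.3]
ee_rot: [-0.678, 0.735, -0.0, -0.0]
ft_force: [2.2, -3.4, 1.3]
finger_gap: -0.2
gripper_force: 1.7
```

```bash
python3 -m creep '[[-0.004,0,0,0,0,0,-1],[-0.004,0,0,0,0,0,-1]]';python3 -m creep '[[-0.004,0,0,0,0,0,-1],[-0.004,0,0,0,0,0,-1]]'
```

```text
t: 14.85
eef_pos: [558.6, -26.8, 52.2]
ee_rot: [-0.678, 0.735, 0.0, -0.0]
ft_force: [2.0, -2.9, 1.6]
finger_gap: -0.3
gripper_force: 1.7
t: 15.1
eef_pos: [558.9, -23.1, 52.3]
ee_rot: [-0.679, 0.735, -0.0, -0.0]
ft_force: [2.6, -5.8, 0.7]
finger_gap: -0.2
gripper_force: 2.6
```

The force is starting to rise, which suggests the plunger. I'll go on in fine steps.

```bash
for k in 1; do python3 -m creep '[[-0.002,0,0,0,0,0,-1],[-0.002,0,0,0,0,0,-1]]'; python3 -m creep '[[-0.002,0,0,0,0,0,-1],[-0.002,0,0,0,0,0,-1]]'; done | grep -E 'eef_pos|ft_'
```

```text
eef_pos: [559.0, -21.4, 52.3]
ft_force: [2.5, -7.0, 0.8]
eef_pos: [559.1, -19.6, 52.3]
ft_force: [2.7, -6.2, 1.1]
```

```bash
python3 -m creep '[[-0.002,0,0,0,0,0,-1],[-0.002,0,0,0,0,0,-1]]'| grep -E 'eef_pos|ft_'; python3 -m creep '[[-0.002,0,0,0,0,0,-1]]' | grep -E 'eef_pos|ft_'
```

```text
eef_pos: [559.3, -17.8, 52.3]
ft_force: [2.6, -7.3, 0.3]
eef_pos: [559.3, -17.3, 52.3]
ft_force: [3.1, -11.0, -0.2]
```

```bash
python3 -m creep '[[-0.001,0,0,0,0,0,-1],[0,0,0,0,0,0,-1]]'| grep -E 'eef_pos|ft_';python3 -m creep '[[-0.001,0,0,0,0,0,-1],[0,0,0,0,0,0,-1]]'| grep -E 'eef_pos|ft_'
```

```text
eef_pos: [559.3, -17.2, 52.3]
ft_force: [2.9, -10.9, 0.4]
eef_pos: [559.3, -17.2, 52.3]
ft_force: [3.6, -12.1, 0.2]
```

The slide has come up solid: two more steps gave no motion and the force rose to 12 N. I'll hold, then back off slowly so that the slide follows home.

```bash
python3 -m creep '[[-0.002,0,0,0,0,0,-1],[0,0,0,0,0,0,-1],[0,0,0,0,0,0,-1],[0,0,0,0,0,0,-1],[0,0,0,0,0,0,-1]]'| grep -E 'eef_pos|ft_'; python3 -m creep '[[0,0,0,0,0,0,-1],[0,0,0,0,0,0,-1],[0,0,0,0,0,0,-1]]'| grep -E 'eef_pos|ft_'; python3 -m creep '[[0.005,0,0,0,0,0,-1],[0.005,0,0,0,0,0,-1],[0.01,0,0,0,0,0,-1],[0.02,0,0,0,0,0,-1],[0.02,0,0,0,0,0,-1]]'| grep -E 'eef_pos|ft_'; python3 -m creep '[[0.02,0,0,0,0,0,-1],[0.02,0,0,0,0,0,-1],[0.02,0,0,0,0,0,-1],[0.02,0,0,0,0,0,-1],[0.02,0,0,0,0,0,-1]]'| grep -E 'eef_pos|ft_'; python3 -m creep '[[0.02,0,0,0,0,0,-1],[0.02,0,0,0,0,0,-1],[0.02,0,0,0,0,0,-1],[0.02,0,0,0,0,0,-1]]'| grep -E 'eef_pos|ft_'
```

```text
eef_pos: [559.3, -17.1, 52.3]
ft_force: [3.4, -14.4, 0.0]
eef_pos: [559.3, -17.1, 52.3]
ft_force: [3.3, -16.3, -0.5]
eef_pos: [556.9, -44.2, 52.1]
ft_force: [0.3, -2.7, 0.2]
eef_pos: [552.9, -94.3, 52.1]
ft_force: [0.0, -1.2, -0.1]
eef_pos: [550.2, -134.1, 52.3]
ft_force: [1.2, 0.1, -0.1]
```

Force is zero and the arm is clear of the paddle. I'll raise to the earlier view pose and check numerically against w5.

```bash
python3 -m creep '[[0,0,-0.06,0,0,0,-1],[0,0,-0.1,0,0,0,-1],[0,0,-0.1,0,0,0,-1],[0,0,-0.04,0,0,0,-1],[-0.08,0,0,0,0,0,-1]]'| grep eef; python3 -m creep '[[-0.1,0,0,0,0,0,-1],[-0.043,0,0,0,0,0,-1],[0,0,0,0,0,0,-1],[0,0,0,0,0,0,-1]]'| grep eef
python3 - <<'E'
from h import *
m=ctrl.camera_model("wrist");im=ctrl.snapshot("wrist");cv2.imwrite("pics/w6.png",im);g=cv2.cvtColor(im,cv2.COLOR_BGR2GRAY)
n,l,st,c=cv2.connectedComponentsWithStats((g[115:175,286:358]<70).astype(np.uint8));i=1+st[1:,4].argmax();x,y,w,h,_=st[i];x+=286;y+=115
print("paddle",x,y,w,h,ray(m,[[x+w/2,y]],79),"was 552.9 -95.5")
a=g[180:300,310:335];print("lane profile",a.mean(1)[::6].round().tolist(),"row std",a.std(1)[::6].round().tolist())
sc=ctrl.snapshot("scene");s0=cv2.imread("pics/scene0.png")
d=cv2.absdiff(cv2.GaussianBlur(sc,(5,5),0),cv2.GaussianBlur(s0,(5,5),0)).max(2)
n,l,st,c=cv2.connectedComponentsWithStats((d>40).astype(np.uint8))
print([ (s[:5].tolist()) for s in st[1:] if s[4]>25]);print(ctrl.get_state()["t"])
E
```

```text
eef_pos: [554.3, -95.1, 204.7]
eef_pos: [558.9, -23.0, 202.3]
paddle 293 138 57 14 [[552.673 -95.598  79.   ]] was 552.9 -95.5
lane profile [154.0, 207.0, 203.0, 152.0, 149.0, 152.0, 149.0, 95.0, 96.0, 96.0, 96.0, 145.0, 148.0, 146.0, 147.0, 119.0, 59.0, 134.0, 82.0, 66.0] row std [17.0, 1.0, 1.0, 2.0, 3.0, 2.0, 3.0, 2.0, 2.0, 1.0, 2.0, 3.0, 1.0, 2.0, 2.0, 14.0, 1.0, 1.0, 15.0, 27.0]
[[297, 0, 60, 88, 4563], [416, 0, 44, 76, 1434], [489, 0, 22, 19, 278], [440, 21, 65, 97, 2677], [378, 59, 54, 61, 1925], [413, 63, 26, 6, 108], [612, 63, 28, 55, 701], [435, 77, 6, 12, 36], [303, 114, 13, 21, 123], [379, 120, 9, 15, 78], [412, 129, 41, 25, 388], [384, 131, 28, 18, 320], [322, 150, 8, 17, 68], [634, 184, 6, 20, 101], [320, 222, 64, 37, 1282], [497, 232, 66, 27, 637], [506, 242, 9, 17, 68], [515, 243, 7, 17, 46], [523, 244, 7, 16, 44], [537, 245, 10, 17, 64], [549, 245, 10, 18, 63]]
20.45
```

Run:
```python
from h import *
m=ctrl.camera_model("wrist");g=cv2.cvtColor(cv2.imread("pics/w6.png"),cv2.COLOR_BGR2GRAY)
print(g[262:300,322].tolist())
u=np.array([.0767,.997]);
for v in(268,272,276,282,288):print(v,[(ray(m,[[322,v]],z)[0][:2]-[562,16])@u for z in(30,36,55)])
```

```text
[149, 151, 152, 151, 149, 147, 146, 142, 124, 96, 75, 63, 59, 58, 58, 58, 56, 72, 110, 131, 134, 134, 133, 134, 129, 103, 54, 22, 19, 18, 17, 24, 20, 19, 20, 17, 21, 19]
268 [np.float64(14.787084350939873), np.float64(12.255811538381506), np.float64(4.240114298613341)]
272 [np.float64(19.178859263143515), np.float64(16.564082539160342), np.float64(8.283956246546992)]
276 [np.float64(23.60562615113542), np.float64(20.90668018863188), np.float64(12.360017974037294)]
282 [np.float64(30.312306758407658), np.float64(27.48584195111361), np.float64(18.535370061349116)]
288 [np.float64(37.10011129509967), np.float64(34.144585176574566), np.float64(24.785419134578316)]
```

The paddle is home. The tray's rear rim is at loader x ≈ 16 mm, so the tray is under the visor and the plunger has only sprung back its 8 mm. The scene differences show only the arm, the lane and the top of the pile changed. I'm handing in.

```bash
python3 -c "
from bench import ctrl
print(ctrl.job_done())"
```

```text
the job is handed in; nothing more can be done
None
```

I set the top tray in the lane and pushed it under the visor until the slide came up solid (about 89 mm of travel, held about 1 s at up to 16 N); the slide is back home, the tray is still in, and the job is handed in with no verdict shown.

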